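Feed a block magnet and present it to the teslameter sensor

ROBOT

A 6-joint arm with a two-finger parallel gripper is mounted at the origin on the work surface. World frame = base frame: x ahead of the robot, y to its left, z up, the work surface at z = 0. Lengths are in m, angles in rad, forces in N, time in s.
With the tool pointing down it reaches from about 0.275 to 1 m from the base axis. Payload 8.4 kg.
Tool frame: the origin (TCP) lies where the fingers leave the gripper's body, on its centre line; the fingertips stand 73 mm ahead of it and the grasp point (between the pads) lies 54 mm ahead of it (grasp_offset is the distance from the TCP to the grasp point, in m); z points along the fingers, y is the line along which they close (so a half turn about z gives the same grasp; the last joint's range is limited). The gripper opens to 85 mm and grips with 20 to 120 N. Pads are 22 mm wide; open, the fingers measure 114 mm over their backs; the gripper's body (76 mm by 85 mm) begins 54 mm behind the grasp point. The pads swing forward as they close: fully open they stand 13 mm farther back than shut.
Start: joints at [-1.222, 0.353, 1.633, -0, 1.155, -0.002], TCP at [0.215, -0.587, 0.304] pointing down, gripper open.
Joint ranges: [-2.63, 2.63], [-0.92, 2.1], [0.06, 2.66], [-1.3, 4.44], [0, 2.69], [-3.02, 3.02]. Speed limits (rad/s): [2.22, 2.22, 2.79, 3.14, 3.14, 3.14].

INTERFACE

Orientations are given as [roll, pitch, yaw] about the fixed x, y, z axes, in that order (R = Rz(yaw) Ry(pitch) Rx(roll)).
In Python, from station import * gives the robot as it stands.
- The arm moves only by the tool play_rows, never from a script. Its argument "series" is a list of rows, each an object of numbers: "tx", "ty", "tz": the shift along the tool's x, y, z as a fraction of full scale; "twist": the turn about the tool's z as a fraction of full scale. A call has 1 to 5 rows; each row shifts and turns the commanded pose from where the row before left it, along the tool's axes as they then stand; what a row does not reach is not made up. Full scale, the value 1, is 0.04 m for a shift and 0.12 rad for a turn. A row lasts 1/10 s, in which the tool goes at most 50 mm and 8.59 degrees, less where a joint would pass 70% of its speed; a pose out of reach is approached as far as the arm can. A call with a number of a shift or a turn outside -1 to 1 is refused whole. A call with a gripper value outside its range is refused whole. "claw" is the opening, from -1 (shut) to 1 (fully open), so that 0 is half open, set as the call begins (left out, the last holds). The fingers move at their own pace and stop on an object; "squeeze" is the grip in N (left out, the last holds). Time passes only in rows, so rows that do not move let the fingers close. It gives the time, the measured TCP pose, the force, the opening and the grip force at its end, in the units of the state.
- read_state(): the state, without advancing time (a new reading comes with each control period).
- snapshot(name): name is "side" or "top"; returns the picture (420x560x3 uint8, red, green, blue); there is no depth.
- get_calibration(name): a dict with "K" (3x3 intrinsics, pixels), "k1" (the pictures are not rectified: a ray, as slopes to the right and down, at radius r is drawn at 1 + k1 r^2 times it, then the intrinsics apply), "R" (3x3) and "t" (3): a world point X has camera coordinates R X + t. Camera axes: x right, y down, z forward; pixel columns grow to the right and rows downward; lengths in m; the calibration is good to about 2 mm. A picture is of the moment at which its call begins. get_calibration takes no time and is no camera call.
- sign_off(): hands the job in; it is judged then, once.
The state is a dict: "clock": time; "q": joint angles; "qvel": joint speeds; "tau": joint torques, N m; "tcp_pos": TCP position; "eef_rot": TCP orientation; "contact_force": force on the tool from outside, world axes, zero at the start; "torque": the same for the moment, N m; "width": opening from 0.0 (shut) to 1.0 (fully open); "grip_force": force on a finger pad.
Only numpy, scipy, OpenCV 4.12 (cv2) and the standard library are available. Lean on these libraries where they do the work, as an engineer would, in place of code of your own. Each camera call takes 0.05 s, during which the arm holds its last target. There are 200 camera calls.

TASK

Draw the feeder's red slide knob fully out and push it fully home, so that one orange block magnet comes out on the tongue; leave the others in the tower. Carry the block high over the standing stacks, disturbing nothing, to the teslameter's sensor head and finish holding it still there, level, centred and lengthwise over the head with a gap of about 1 cm, nothing touching the head; do not put it down or let go.

Things in the scene. Friction and masses are not known exactly. Their poses are not given: they have to be found in the camera images.
- feeder: Fixed slide feeder, 270 x 80 mm, 88 mm high. Origin under its middle on the table, z up; +x is the feeding direction: blocks leave at +x, the knob is at -x. Drawing the slide out lets the lowest block drop in front of the blade, pushing it home shoves that block out under the tower onto the tongue. Channel behind the tower: 60 mm wide, up to 61 mm high, its end plate's outer face at x = -50 mm.
- slide (a joint): How far the slide is drawn out, in m: 0 = fully home, 0.068 = fully out on its stop, along the feeder's -x. Spring-ball detents act over the last 11 mm at either end and take about 5 N; in between it slides with 1 to 2 N and stays where it is left. Its steel blade is 42 mm wide and 9 mm high and, when home, reaches feeder x = +85 mm, 25 mm past the tower on the tongue, behind the fed block.
- slide_knob (a point): Centre of the red knob: a cylinder of 26 mm diameter, 24 mm long, lying along the feeder's x, centre 45 mm above the table; at feeder x = -62 mm when home (seated against the end plate, 60 mm wide, top 54 mm above the table) and -130 mm when out. Axes as the feeder's. Nothing lies under it: it can be pinched from above across the feeder's y.
- landing (a point): On top of the tongue, 40 mm above the table, under the centre of a block just fed out (feeder x = +100 mm). Axes as the feeder's. The tongue is a strip 26 mm wide (y), 8 mm thick, feeder x = +60 to +130 mm, with a lip 4 mm high at its end; a block on it overhangs 12 mm either side, so fingers pass down beside it. The foot plate, 10 mm high, ends at x = +75 mm.
- block0: The lowest of three orange plastic-jacketed block magnets, the one that is fed out: 30 mm (its x) by 50 mm (its y, the long side) by 10 mm high, about 0.1 kg. Origin at the centre of its underside, z up. At first it lies in the tower with its long side across the feeder. It does not attract anything noticeably.
- block1: The second, equal block; stays in the tower.
- block2: The third, equal block, on top; stays in the tower.
- magazine (a point): Centre of the floor of the clear upright tower that holds the blocks, 40 mm above the table, at feeder x = +40 mm. Tower 40 (x) x 60 (y) mm outside, open on top, its top 88 mm above the table. Axes as the feeder's.
- teslameter: Fixed bench teslameter: light grey base plate 160 x 150 x 12 mm from x = -45 to +115 mm in its own frame, a grey sloping console (x = +45 to +117 mm, 150 mm wide, up to 65 mm high) and a slim upright mast of 14 mm diameter. Origin under the mast on the table, z up.
- probe_head: Black sensor head on the mast, 20 mm (its x) by 36 mm (its y, the long side) by 12 mm, top face 86 mm above the table, with a white cross and a brass dot at the centre of its top. Origin at the centre of its underside. Its axes are the teslameter's.
- sensor (a point): The sensor: centre of the head's top face, 86 mm above the table; y is the head's long direction.
- stack_a: Loose standing stack of square steel magnets, 40 x 40 mm, 120 mm high, between the feeder and the teslameter. Origin under its middle.
- stack_b: Loose standing stack of block magnets, 40 (x) x 30 (y) mm, 100 mm high, in the same row. Origin under its middle.
- stack_c: Loose standing column of disc magnets, 36 mm diameter, 90 mm high, in the same row. Origin under its middle.
- stack_d: Loose low stack of bar magnets, 50 (x) x 25 (y) mm, 45 mm high, farther back. Origin under its middle.
- stack_e: Loose column of disc magnets, 30 mm diameter, 60 mm high, farther back. Origin under its middle.
- jar: Amber jar with a white cap, 56 mm diameter, 65 mm high, at the back left. Origin under its middle.
- ring_magnet: Dark ring magnet lying flat, 72 mm outside, 32 mm bore, 15 mm high, at the back right. Origin under its middle.

How it is judged:
By the outcome, as a careful person would: the job done as asked, in the order asked, and still so for the second after the job is handed in, while the arm keeps its last pose, push and grip.
It also fails if it takes over 54 s, if anything falls off the work surface, if the arm or the gripper's body presses on something with over 40 N, if the wrist force passes 120 N, or if a joint passes its speed limit or range.

## Working session

There is one attempt and no reset: what is moved stays moved. The work goes in short steps, Python scripts to look and compute and a tool call to move; the robot and the scene stay as the last step left them, time stands still between calls to the robot, and variables do not carry over. Pictures are saved under pics/ and viewed, at most 10 in all, crops included, and the job is handed in when it is done.

Besides the shell and the picture viewer there is one more tool, called after "Call:" in YAML: its name, and indented under it one key for each argument. play_rows: Moves the arm, as the interface text tells. Shift numbers are shares of 0.04 m and turn numbers shares of 0.12 rad, none past 1 either way. Its arguments: {"type":"object","properties":{"series":{"type":"array","items":{"type":"object","properties":{"tx":{"type":"number","minimum":-1,"maximum":1},"ty":{"type":"number","minimum":-1,"maximum":1},"tz":{"type":"number","minimum":-1,"maximum":1},"twist":{"type":"number","minimum":-1,"maximum":1}}}},"claw":{"type":"number"},"squeeze":{"type":"number"}},"required":["series"]}

```bash
mkdir -p pics; ls; python3 - <<'E'
from station import *
import cv2
for n in("side","top"):
    cv2.imwrite(f"pics/{n}0.png",snapshot(n)[:,:,::-1]); c=get_calibration(n); print(n,c)
s=read_state(); print(s)
E
```

```text
pics
side {'K': array([[423.26297102,   0.        , 275.80530849],
       [  0.        , 423.26297102, 211.21211064],
       [  0.        ,   0.        ,   1.        ]]), 'k1': -0.07165582758474888, 'R': array([[-0.97053924, -0.24045495,  0.01533   ],
       [-0.13515702,  0.49064887, -0.8608114 ],
       [ 0.19946472, -0.83752319, -0.50869316]]), 't': array([0.55871736, 0.15998028, 0.74213378])}
top {'K': array([[490.7265668 ,   0.        , 284.29954334],
       [  0.        , 490.7265668 , 206.14437551],
       [  0.        ,   0.        ,   1.        ]]), 'k1': -0.14391824399595768, 'R': array([[ 0.00735474, -0.99996728, -0.00336844],
       [-0.97733071, -0.0064754 , -0.21161935],
       [ 0.21159062,  0.00484848, -0.97734636]]), 't': array([0.01339962, 0.5923161 , 1.17852616])}
{'clock': 0.1, 'q': array([-1.22239111e+00,  3.53570289e-01,  1.63402160e+00,  1.34062447e-05,
        1.15521098e+00, -2.38606928e-03]), 'qvel': array([-3.86016806e-05, -3.02686340e-03, -2.45920236e-03,  7.18305969e-04,
        6.43090527e-05, -5.46531149e-04]), 'tau': array([ 3.88171065e-04, -6.06355405e+01, -3.42824507e+01,  5.68182531e-05,
        4.01126061e-03,  1.82204059e-05]), 'tcp_pos': array([ 0.21467766, -0.58663324,  0.30325841]), 'eef_rot': array([-3.14038247e+00, -1.51461613e-05,  3.50785857e-01]), 'contact_force': array([ 0.64374902,  0.32038602, -0.00472923]), 'torque': array([-0.01297807,  0.07309669, -0.01601156]), 'grip_force': 0.0, 'width': 0.9953686282392131}
```

View pics/side0.png

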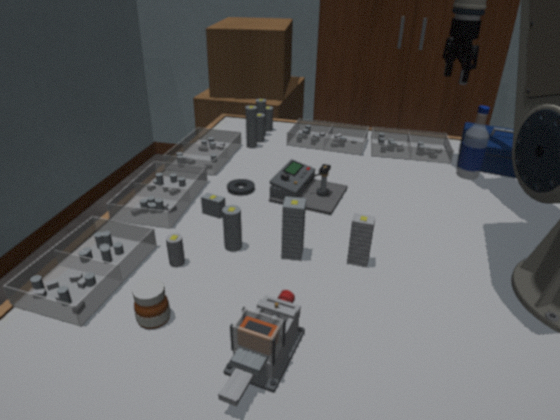

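View pics/top0.png

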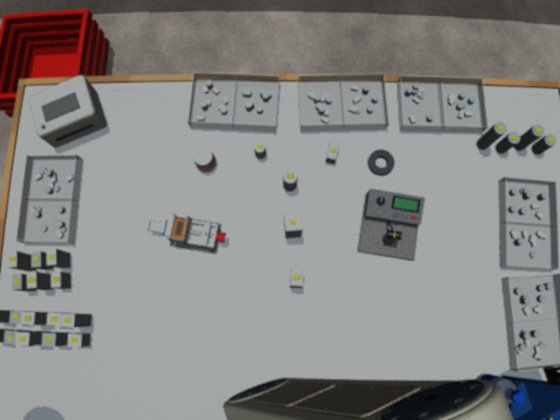

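The side view shows the knob at (287,297), the tower at about (258,335) and the head at (324,168). In the top view the knob is at (221,237), the tower at (181,230) and the head at (392,235). I'll zoom in on these.

```bash
cat > h.py <<'E'
from station import *
import cv2, numpy as np
from scipy.optimize import least_squares
def ray(n,uv):
    c=get_calibration(n);K=c["K"];R=c["R"];t=c["t"]
    d=np.array([c["k1"],0,0,0,0.])
    p=cv2.undistortPoints(np.array([[uv]],float),K,d)[0,0]
    return -R.T@t, R.T@np.array([p[0],p[1],1.])
def plane(n,uv,z):
    o,d=ray(n,uv); return o+d*(z-o[2])/d[2]
def proj(n,P):
    c=get_calibration(n)
    return cv2.projectPoints(np.atleast_2d(P).astype(float),cv2.Rodrigues(c["R"])[0],c["t"],c["K"],np.array([c["k1"],0,0,0,0.]))[0][:,0]
def tri(a,b):
    A=[];B=[]
    for n,uv in(("top",a),("side",b)):
        o,d=ray(n,uv);d/=np.linalg.norm(d);M=np.eye(3)-np.outer(d,d);A.append(M);B.append(M@o)
    return np.linalg.lstsq(np.vstack(A),np.hstack(B),rcond=None)[0]
def crop(img,u,v,w,hh,s):
    return cv2.resize(img[v:v+hh,u:u+w],None,fx=s,fy=s,interpolation=cv2.INTER_CUBIC)
def blob(img,lo,hi,box=None):
    m=cv2.inRange(cv2.cvtColor(img,cv2.COLOR_RGB2HSV),lo,hi)
    k=np.zeros_like(m)
    if box: u,v,w,h=box; k[v:v+h,u:u+w]=1; m=m*k
    n,l,st,c=cv2.connectedComponentsWithStats(m)
    i=1+np.argmax(st[1:,4]); return c[i],st[i]
E
python3 - <<'E'
from h import *
t=cv2.imread("pics/top0.png");s=cv2.imread("pics/side0.png")
a=crop(t,140,205,100,60,4);b=crop(t,355,185,80,80,4)
c=crop(s,210,285,100,120,4)[:,:];d=crop(s,265,155,90,60,4)
cv2.imwrite("pics/ct.png",np.hstack([a,cv2.resize(b[:240],(320,240))]))
W=np.zeros((600,800,3),np.uint8)
W[:240,:400]=a;W[:320,400:720]=b;W[320:560,400:760]=d;W[240:600,:300]=cv2.resize(c,(300,360))
cv2.imwrite("pics/c.png",W)
T=t[:,:,::-1].copy();S=s[:,:,::-1].copy()
for im,box,n in((T,(205,225,30,25),"top"),(S,(270,285,30,25),"side")):
    for lo,hi in(((0,130,60),(8,255,255)),((170,130,60),(180,255,255))):
        try: print(n,blob(im,lo,hi,box))
        except Exception as e: print(e)
E
```

```text
top (array([219.8125  , 236.484375]), array([216, 232,   9,  10,  64], dtype=int32))
top (array([221., 241.]), array([221, 241,   1,   1,   1], dtype=int32))
side (array([286.16666667, 295.33333333]), array([280, 291,  13,  10,  90], dtype=int32))
side (array([291.5, 296.5]), array([291, 296,   2,   2,   2], dtype=int32))
```

View pics/c.png

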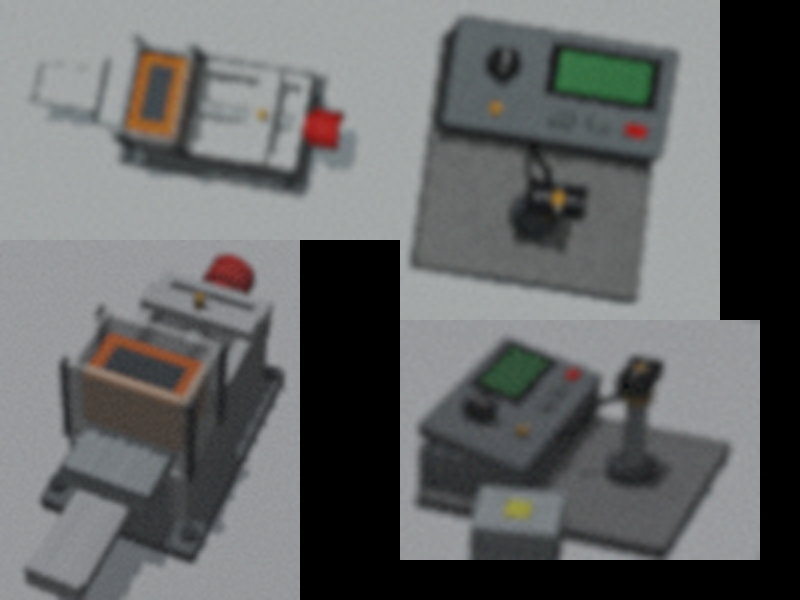

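The crop shows the feeder with its tongue to the left (world +y) and the knob to the right. The brass dot is at top px (394.5,234.7) and side px (325.3,167.3). The teslameter's front base edge runs from (358.3,251.3) to (414,260).

```bash
python3 - <<'E'
from h import *
np.set_printoptions(precision=4,suppress=True)
T=cv2.imread("pics/top0.png")[:,:,::-1].copy();S=cv2.imread("pics/side0.png")[:,:,::-1].copy()
# orange
def rect(im,box):
    hsv=cv2.cvtColor(im,cv2.COLOR_RGB2HSV);m=cv2.inRange(hsv,(7,120,80),(22,255,255))
    u,v,w,h=box;k=np.zeros_like(m);k[v:v+h,u:u+w]=1;m*=k
    c=cv2.findContours(m,cv2.RETR_EXTERNAL,2)[0];c=max(c,key=cv2.contourArea);return cv2.minAreaRect(c)
r=rect(T,(165,210,30,40));print(r)
pts=cv2.boxPoints(r);P=np.array([plane("top",p,.07) for p in pts]);print(P,P.mean(0))
b=P.mean(0)
kn=np.array([220.3,236.7]);K1=plane("top",kn,.052);K3=tri(kn,(286.5,295.6));print("knob",K1,K3)
te=plane("top",(149,225.5),.044);print("tongue end",te, np.linalg.norm(te-b),np.linalg.norm(K1-b))
for p,q in((K1,b),(K1,te),(b,te)): print("yaw",np.degrees(np.arctan2(*(q-p)[1::-1])))
hd=(394.5,234.75);print("head",plane("top",hd,.086),plane("side",(325.3,167.3),.086),tri(hd,(325.3,167.3)))
A=plane("top",(358.25,251.25),.012);B=plane("top",(414,260),.012);d=A-B
print("tesla front",A,B,np.linalg.norm(d),"yaw",np.degrees(np.arctan2(d[1],d[0]))-90)
# console top edge back z=.065
for n,uv,z in(("a",(292,219),.12),("b",(296.5,273),.1),("c",(290.5,178),.09)):print(n,plane("top",uv,z))
# screw on end plate top z=.054..61
print(tri((205.7,233.7),(276.5,304.5)))
E
```

```text
((178.7307586669922, 227.84616088867188), (11.178619384765625, 19.415496826171875), 11.309932708740234)
[[0.5116 0.3001 0.07  ]
 [0.5603 0.2929 0.07  ]
 [0.5549 0.2646 0.07  ]
 [0.5064 0.2719 0.07  ]] [0.5333 0.2824 0.07  ]
knob [0.5145 0.1789 0.052 ] [0.5146 0.1789 0.0517]
tongue end [0.543  0.3665 0.044 ] 0.08857601765097889 0.10670184092055365
yaw 79.70843318062508
yaw 81.37770629491702
yaw 83.45124759599753
head [ 0.5168 -0.2553  0.086 ] [ 0.5164 -0.2464  0.086 ] [ 0.5175 -0.2563  0.0815]
tesla front [ 0.4848 -0.1751  0.012 ] [ 0.462  -0.3211  0.012 ] 0.14779865091764485 yaw -8.85337982870135
a [ 0.5485 -0.0014  0.12  ]
b [ 0.421 -0.013  0.1  ]
c [0.6588 0.0024 0.09  ]
[0.5213 0.2146 0.063 ]
```

Call:
play_rows:
  series:
    - {"twist": -1}
    - {"twist": -1}
    - {"twist": -1}
    - {"twist": -1}
    - {"twist": -1}
  claw: 1

```text
schema error: expected keys tx, ty, tz, twist
```

Call:
play_rows:
  series:
    - {"twist": -1}
    - {"twist": -1}
    - {"twist": -1}
    - {"twist": -0.86}
    - {}

```text
schema error: expected keys tx, ty, tz, twist
```

Call:
play_rows:
  series:
    - {"tx": 0.8, "ty": 0.17}
    - {"tx": 0.96, "ty": 0.21}
    - {"tx": 0.96, "ty": 0.21}
    - {"tx": 0.96, "ty": 0.21}
    - {"tx": 0.96, "ty": 0.21}

```text
schema error: expected keys tx, ty, tz, twist
```

Call:
play_rows:
  series:
    - {"tx": 0.96, "ty": 0.21}
    - {"tx": 0.96, "ty": 0.21}
    - {"tx": 0.96, "ty": 0.21}
    - {"tx": 0.96, "ty": 0.21}
    - {"tx": 0.96, "ty": 0.21}

```text
schema error: expected keys tx, ty, tz, twist
```

Call:
play_rows:
  series:
    - {"tx": 0.96, "ty": 0.21}
    - {"tx": 0.96, "ty": 0.21}
    - {"tx": 0.96, "ty": 0.21}
    - {"tx": 0.96, "ty": 0.21}
    - {"tx": 0.96, "ty": 0.21}

```text
schema error: expected keys tx, ty, tz, twist
```

```bash
cat >> h.py <<'E'
def go(x,y,z,yawdeg):
    s=read_state();p=s["tcp_pos"];e=s["eef_rot"];from scipy.spatial.transform import Rotation as Q
    R=Q.from_euler("xyz",e).as_matrix();d=R.T@(np.array([x,y,z])-p)
    print("t",round(s["clock"],2),"tcp",p.round(4),"rpy",np.degrees(e).round(2),"F",s["contact_force"].round(1),"w",round(s["width"],3),"g",round(s["grip_force"],1))
    print("units tx ty tz",(d/.04).round(2),"twist",round(float((np.degrees(e[2])-yawdeg+180)%360-180)*np.pi/180/.12,2))
E
python3 -c "
from h import *
go(.5151,.1803,.25,81)"
```

```text
t 0.1 tcp [ 0.2147 -0.5866  0.3033] rpy [-179.93   -0.     20.1 ] F [ 0.6  0.3 -0. ] w 0.995 g 0.0
units tx ty tz [ 13.64 -15.42   1.35] twist -8.86
```

All four keys are required in every row.

Call:
play_rows:
  series:
    - {"tx": 0, "ty": 0, "tz": 0, "twist": -1}
    - {"tx": 0, "ty": 0, "tz": 0, "twist": -1}
    - {"tx": 0, "ty": 0, "tz": 0, "twist": -1}
    - {"tx": 0, "ty": 0, "tz": 0, "twist": -1}
    - {"tx": 0, "ty": 0, "tz": 0, "twist": -1}
  claw: 1

```text
clock: 0.6
tcp_pos: [0.2147, -0.5867, 0.3034]
eef_rot: [-3.141, -0.001, 0.956]
contact_force: [-0.4, -1.1, 0.1]
width: 0.996
grip_force: 0.0
```

Call:
play_rows:
  series:
    - {"tx": 0, "ty": 0, "tz": 0, "twist": -1}
    - {"tx": 0, "ty": 0, "tz": 0, "twist": -1}
    - {"tx": 0, "ty": 0, "tz": 0, "twist": -1}
    - {"tx": 0, "ty": 0, "tz": 0, "twist": -0.86}
    - {"tx": 0, "ty": 0, "tz": 0, "twist": 0}

```text
clock: 1.1
tcp_pos: [0.2147, -0.5868, 0.3035]
eef_rot: [-3.141, -0.001, 1.415]
contact_force: [-0.7, 0.4, -0.1]
width: 1.0
grip_force: 0.0
```

Call:
play_rows:
  series:
    - {"tx": 0.8, "ty": 0.17, "tz": 0, "twist": 0}
    - {"tx": 0.96, "ty": 0.21, "tz": 0, "twist": 0}
    - {"tx": 0.96, "ty": 0.21, "tz": 0, "twist": 0}
    - {"tx": 0.96, "ty": 0.21, "tz": 0, "twist": 0}
    - {"tx": 0.96, "ty": 0.21, "tz": 0, "twist": 0}

```text
clock: 1.6
tcp_pos: [0.2839, -0.4084, 0.3037]
eef_rot: [-3.142, -0.0, 1.41]
contact_force: [0.7, -0.1, 0.4]
width: 0.999
grip_force: 0.0
```

Call:
play_rows:
  series:
    - {"tx": 0.96, "ty": 0.21, "tz": 0, "twist": 0}
    - {"tx": 0.96, "ty": 0.21, "tz": 0, "twist": 0}
    - {"tx": 0.96, "ty": 0.21, "tz": 0, "twist": 0}
    - {"tx": 0.96, "ty": 0.21, "tz": 0, "twist": 0}
    - {"tx": 0.96, "ty": 0.21, "tz": 0, "twist": 0}

```text
clock: 2.1
tcp_pos: [0.3553, -0.2253, 0.3039]
eef_rot: [3.141, 0.0, 1.41]
contact_force: [0.6, -0.1, -1.3]
width: 1.002
grip_force: 0.0
```

Call:
play_rows:
  series:
    - {"tx": 0.96, "ty": 0.21, "tz": 0, "twist": 0}
    - {"tx": 0.96, "ty": 0.21, "tz": 0, "twist": 0}
    - {"tx": 0.96, "ty": 0.21, "tz": 0, "twist": 0}
    - {"tx": 0.96, "ty": 0.21, "tz": 0, "twist": 0}
    - {"tx": 0.96, "ty": 0.21, "tz": 0, "twist": 0}

```text
clock: 2.6
tcp_pos: [0.4268, -0.0421, 0.304]
eef_rot: [3.141, 0.0, 1.411]
contact_force: [0.5, -1.1, -0.8]
width: 1.001
grip_force: 0.0
```

```bash
python3 -c "
from h import *
go(.5151,.1803,.25,81)"
```

```text
t 2.6 tcp [ 0.4268 -0.0421  0.304 ] rpy [179.98   0.    80.82] F [ 0.5 -1.1 -0.8] w 1.001 g 0.0
units tx ty tz [5.84 1.29 1.35] twist -0.03
```

Call:
play_rows:
  series:
    - {"tx": 0.95, "ty": 0.21, "tz": 0.2, "twist": 0}
    - {"tx": 0.95, "ty": 0.21, "tz": 0.2, "twist": 0}
    - {"tx": 0.95, "ty": 0.21, "tz": 0.3, "twist": 0}
    - {"tx": 0.95, "ty": 0.21, "tz": 0.3, "twist": 0}
    - {"tx": 0.95, "ty": 0.21, "tz": 0.3, "twist": 0}

```text
clock: 3.1
tcp_pos: [0.498, 0.139, 0.2514]
eef_rot: [3.142, 0.0, 1.411]
contact_force: [0.9, -0.7, -0.3]
width: 0.996
grip_force: 0.0
```

Call:
play_rows:
  series:
    - {"tx": 0.7, "ty": 0.16, "tz": 0, "twist": 0}
    - {"tx": 0.25, "ty": 0.06, "tz": 0, "twist": 0}
    - {"tx": 0, "ty": 0, "tz": 0, "twist": 0}

```text
clock: 3.4
tcp_pos: [0.5126, 0.1743, 0.2517]
eef_rot: [-3.141, 0.0, 1.414]
contact_force: [0.3, -1.2, 0.1]
width: 1.003
grip_force: 0.0
```

```bash
python3 -c "
from h import *
go(.5145,.1763,.105,81)"
```

```text
t 3.4 tcp [0.5126 0.1743 0.2517] rpy [-1.7999e+02  1.0000e-02  8.1010e+01] F [ 0.3 -1.2  0.1] w 1.003 g 0.0
units tx ty tz [0.06 0.04 3.67] twist 0.0
```

Call:
play_rows:
  series:
    - {"tx": 0.06, "ty": 0.04, "tz": 0.8, "twist": 0}
    - {"tx": 0, "ty": 0, "tz": 0.9, "twist": 0}
    - {"tx": 0, "ty": 0, "tz": 0.9, "twist": 0}
    - {"tx": 0, "ty": 0, "tz": 0.7, "twist": 0}
    - {"tx": 0, "ty": 0, "tz": 0.35, "twist": 0}

```text
clock: 3.9
tcp_pos: [0.5128, 0.1738, 0.104]
eef_rot: [-3.139, 0.002, 1.412]
contact_force: [0.2, -0.0, -0.0]
width: 0.999
grip_force: 0.0
```

```bash
python3 - <<'E'
from h import *
go(.5145,.1763,.105,81)
t=snapshot("top")[:,:,::-1];s=snapshot("side")[:,:,::-1]
cv2.imwrite("pics/k1.png",np.hstack([crop(t,140,190,110,80,3.6),crop(s,215,240,110,80,3.6)]))
E
```

```text
t 3.9 tcp [0.5128 0.1738 0.104 ] rpy [-1.7983e+02  1.0000e-01  8.0900e+01] F [ 0.2 -0.  -0. ] w 0.999 g 0.0
units tx ty tz [ 0.07  0.03 -0.02] twist -0.02
```

View pics/k1.png

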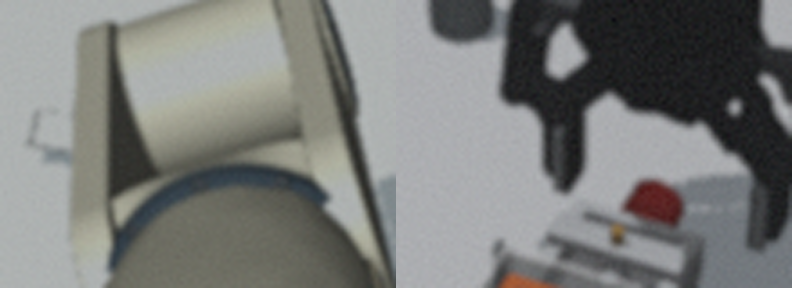

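Both fingers straddle the red knob, which sits at (655,200) in the crop. I'll shift slightly and close.

Call:
play_rows:
  series:
    - {"tx": 0.05, "ty": 0.03, "tz": 0.1, "twist": 0}
    - {"tx": 0, "ty": 0, "tz": 0, "twist": 0}
    - {"tx": 0, "ty": 0, "tz": 0, "twist": 0}
    - {"tx": 0, "ty": 0, "tz": 0, "twist": 0}
    - {"tx": 0, "ty": 0, "tz": 0, "twist": 0}
  claw: -1
  squeeze: 40

```text
clock: 4.5
tcp_pos: [0.5166, 0.1776, 0.1029]
eef_rot: [3.14, -0.001, 1.414]
contact_force: [0.9, -3.0, 6.8]
width: 0.286
grip_force: 38.9
```

Call:
play_rows:
  series:
    - {"tx": 0, "ty": 0, "tz": 0, "twist": 0}
    - {"tx": 0, "ty": 0, "tz": 0, "twist": 0}
    - {"tx": 0, "ty": 0, "tz": 0, "twist": 0}

```text
clock: 4.8
tcp_pos: [0.5167, 0.1775, 0.1029]
eef_rot: [3.14, -0.001, 1.414]
contact_force: [0.0, -1.8, 6.7]
width: 0.285
grip_force: 38.9
```

Call:
play_rows:
  series:
    - {"tx": -0.2, "ty": 0, "tz": 0, "twist": 0}
    - {"tx": -0.3, "ty": 0, "tz": 0, "twist": 0}
    - {"tx": -0.3, "ty": 0, "tz": 0, "twist": 0}
    - {"tx": -0.3, "ty": 0, "tz": 0, "twist": 0}
    - {"tx": -0.3, "ty": 0, "tz": 0, "twist": 0}

```text
clock: 5.3
tcp_pos: [0.5079, 0.1224, 0.1029]
eef_rot: [3.14, -0.002, 1.414]
contact_force: [0.4, 3.4, 7.1]
width: 0.293
grip_force: 39.4
```

Call:
play_rows:
  series:
    - {"tx": -0.1, "ty": 0, "tz": 0, "twist": 0}
    - {"tx": -0.1, "ty": 0, "tz": 0, "twist": 0}
    - {"tx": -0.1, "ty": 0, "tz": 0, "twist": 0}
    - {"tx": 0, "ty": 0, "tz": 0, "twist": 0}

```text
clock: 5.7
tcp_pos: [0.5059, 0.1104, 0.1029]
eef_rot: [3.14, -0.001, 1.414]
contact_force: [-0.1, 0.6, 6.5]
width: 0.29
grip_force: 39.5
```

Call:
play_rows:
  series:
    - {"tx": -0.05, "ty": 0, "tz": 0, "twist": 0}
    - {"tx": -0.05, "ty": 0, "tz": 0, "twist": 0}
    - {"tx": 0, "ty": 0, "tz": 0, "twist": 0}

```text
clock: 6.0
tcp_pos: [0.5059, 0.1096, 0.1029]
eef_rot: [3.139, -0.006, 1.412]
contact_force: [-1.5, 27.9, 1.6]
width: 0.282
grip_force: 39.4
```

Force rose to 28 N, so the slide is on its stop. Pushing it home.

Call:
play_rows:
  series:
    - {"tx": 0.1, "ty": 0, "tz": 0, "twist": 0}
    - {"tx": 0, "ty": 0, "tz": 0, "twist": 0}
    - {"tx": 0, "ty": 0, "tz": 0, "twist": 0}
    - {"tx": 0.1, "ty": 0, "tz": 0, "twist": 0}
    - {"tx": 0.15, "ty": 0, "tz": 0, "twist": 0}

```text
clock: 6.5
tcp_pos: [0.5074, 0.1197, 0.1028]
eef_rot: [3.14, 0.0, 1.414]
contact_force: [-0.6, -5.8, 8.8]
width: 0.286
grip_force: 40.0
```

Call:
play_rows:
  series:
    - {"tx": 0.2, "ty": 0, "tz": 0, "twist": 0}
    - {"tx": 0.2, "ty": 0, "tz": 0, "twist": 0}
    - {"tx": 0.2, "ty": 0, "tz": 0, "twist": 0}
    - {"tx": 0.2, "ty": 0, "tz": 0, "twist": 0}
    - {"tx": 0.2, "ty": 0, "tz": 0, "twist": 0}

```text
clock: 7.0
tcp_pos: [0.5138, 0.1598, 0.1029]
eef_rot: [3.14, -0.0, 1.414]
contact_force: [1.0, -3.2, 7.0]
width: 0.288
grip_force: 39.9
```

Call:
play_rows:
  series:
    - {"tx": 0.15, "ty": 0, "tz": 0, "twist": 0}
    - {"tx": 0.15, "ty": 0, "tz": 0, "twist": 0}
    - {"tx": 0.1, "ty": 0, "tz": 0, "twist": 0}
    - {"tx": 0.05, "ty": 0, "tz": 0, "twist": 0}
    - {"tx": 0, "ty": 0, "tz": 0, "twist": 0}

```text
clock: 7.5
tcp_pos: [0.5167, 0.1776, 0.1029]
eef_rot: [3.14, -0.0, 1.415]
contact_force: [0.9, -1.1, 7.7]
width: 0.284
grip_force: 39.9
```

Call:
play_rows:
  series:
    - {"tx": 0.05, "ty": 0, "tz": 0, "twist": 0}
    - {"tx": 0.05, "ty": 0, "tz": 0, "twist": 0}
    - {"tx": 0, "ty": 0, "tz": 0, "twist": 0}

```text
clock: 7.8
tcp_pos: [0.5167, 0.1783, 0.1028]
eef_rot: [3.141, 0.005, 1.416]
contact_force: [2.3, -26.0, 13.0]
width: 0.286
grip_force: 40.5
```

Call:
play_rows:
  series:
    - {"tx": -0.09, "ty": 0, "tz": 0, "twist": 0}
    - {"tx": 0, "ty": 0, "tz": 0, "twist": 0}
    - {"tx": 0, "ty": 0, "tz": 0, "twist": 0}
    - {"tx": 0, "ty": 0, "tz": 0, "twist": 0}
    - {"tx": 0, "ty": 0, "tz": 0, "twist": 0}
  claw: 1

```text
clock: 8.3
tcp_pos: [0.5158, 0.1781, 0.1018]
eef_rot: [-3.142, -0.0, 1.414]
contact_force: [0.0, 0.1, -0.0]
width: 1.0
grip_force: 0.0
```

Call:
play_rows:
  series:
    - {"tx": 0, "ty": 0, "tz": -0.3, "twist": 0}
    - {"tx": 0, "ty": 0, "tz": -0.9, "twist": 0}
    - {"tx": 0, "ty": 0, "tz": -0.95, "twist": 0}
    - {"tx": 0, "ty": 0, "tz": -0.95, "twist": 0}
    - {"tx": 0, "ty": 0, "tz": -0.9, "twist": 0}

```text
clock: 8.8
tcp_pos: [0.5157, 0.1779, 0.2645]
eef_rot: [3.141, -0.001, 1.414]
contact_force: [0.5, -0.3, -0.4]
width: 0.996
grip_force: 0.0
```

Call:
play_rows:
  series:
    - {"tx": -0.8, "ty": -0.9, "tz": 0, "twist": 0}
    - {"tx": -0.9, "ty": -0.9, "tz": 0, "twist": 0}
    - {"tx": -0.9, "ty": -0.9, "tz": 0, "twist": 0}
    - {"tx": -0.9, "ty": -0.5, "tz": 0, "twist": 0}
    - {"tx": 0, "ty": 0, "tz": 0, "twist": 0}

```text
clock: 9.3
tcp_pos: [0.3652, 0.0583, 0.2621]
eef_rot: [-3.14, 0.001, 1.413]
contact_force: [0.4, -0.1, -0.3]
width: 1.001
grip_force: 0.0
```

```bash
python3 - <<'E'
from h import *
go(.5404,.3403,.25,81)
t=snapshot("top")[:,:,::-1];s=snapshot("side")[:,:,::-1]
cv2.imwrite("pics/topf.png",t);cv2.imwrite("pics/sidef.png",s)
cv2.imwrite("pics/k2.png",np.hstack([crop(t,135,200,100,80,4),crop(s,210,285,100,120,2.6667)[:,:267]]))
E
```

```text
t 9.3 tcp [0.3652 0.0583 0.2621] rpy [-1.799e+02  7.000e-02  8.095e+01] F [ 0.4 -0.1 -0.3] w 1.001 g 0.0
units tx ty tz [7.65 3.22 0.29] twist -0.01
```

View pics/k2.png

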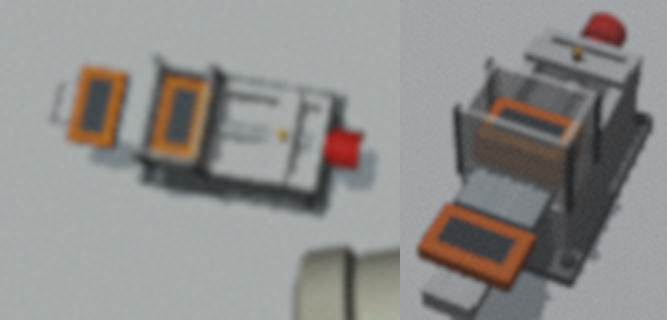

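One block lies on the tongue at top px about (159,226), the others are still in the tower, and the knob is home. Measuring the block.

```bash
python3 - <<'E'
from h import *
np.set_printoptions(precision=4,suppress=True)
for n,box in(("top",(148,212,21,28)),("side",(212,355,55,45))):
    im=cv2.imread(f"pics/{n}f.png");hsv=cv2.cvtColor(im,cv2.COLOR_BGR2HSV)
    m=cv2.inRange(hsv,(5,110,60 if n=="top" else 60),(22,255,255));u,v,w,h=box;k=np.zeros_like(m);k[v:v+h,u:u+w]=1;m*=k
    c=max(cv2.findContours(m,0,2)[0],key=cv2.contourArea)
    # cast outline to z=.05 then fit rectangle (top face; side view includes side faces)
    Q=np.array([plane(n,p[0],.05)[:2] for p in cv2.convexHull(c)],np.float32)*1000
    r=cv2.minAreaRect(Q);print(n,r[0],r[1],r[2])
    hs=im[225:245,380:405] if n=="top" else im[158:180,312:338]
    cv2.imwrite(f"pics/h_{n}.png",hs)
a=cv2.resize(cv2.imread("pics/h_top.png"),None,fx=14,fy=14,interpolation=cv2.INTER_CUBIC);b=cv2.resize(cv2.imread("pics/h_side.png"),None,fx=14,fy=14,interpolation=cv2.INTER_CUBIC)
W=np.zeros((308,720,3),np.uint8);W[:280,:350]=a;W[:308,355:719]=b;cv2.imwrite("pics/hh.png",W)
E
```

```text
top (540.2030029296875, 338.9092712402344) (28.880481719970703, 48.367889404296875) 81.23473358154297
side (541.11767578125, 342.87884521484375) (33.677093505859375, 50.258689880371094) 80.78192901611328
```

View pics/hh.png

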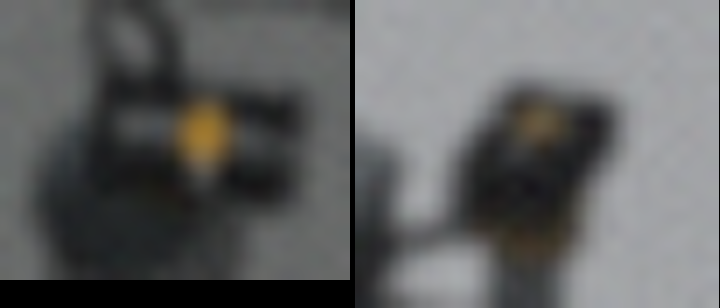

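The brass dot is at about top px (394.1,234.0) and side px (324.5,166.2). Refining with colour centroids.

```bash
python3 - <<'E'
from h import *
np.set_printoptions(precision=4,suppress=True)
uv={}
for n,(u,v,w,h) in(("top",(388,228,12,12)),("side",(318,160,12,10))):
    for f in("0","f"):
        im=cv2.imread(f"pics/{n}{f}.png").astype(float)[v:v+h,u:u+w]
        g=np.clip(im[:,:,2]-im[:,:,0]-25,0,None);y,x=np.mgrid[v:v+h,u:u+w]
        uv[n]=((g*x).sum()/g.sum(),(g*y).sum()/g.sum());print(n,f,uv[n],plane(n,uv[n],.087))
print(tri(uv["top"],uv["side"]))
# feeder check: block centre in both views via tri-consistent bias: project known block top corners
for n in("top","side"):
  im=cv2.imread(f"pics/{n}f.png");hsv=cv2.cvtColor(im,cv2.COLOR_BGR2HSV)
  # dark label on block
  box=(150,214,18,25) if n=="top" else (218,365,40,25)
  u,v,w,h=box;g=cv2.inRange(hsv,(0,0,0),(180,90,95));k=np.zeros_like(g);k[v:v+h,u:u+w]=1;g*=k
  N,l,st,c=cv2.connectedComponentsWithStats(g);i=1+np.argmax(st[1:,4]);print(n,c[i],st[i],plane(n,c[i],.05));uv[n]=c[i]
print(tri(uv["top"],uv["side"]))
# teslameter yaw from dark head mask side? base front edge refined
t=cv2.imread("pics/topf.png");gr=cv2.GaussianBlur(cv2.cvtColor(t,cv2.COLOR_BGR2GRAY),(3,3),0).astype(float)
E0=[]
for uu in range(364,412,3):
    col=gr[244:268,uu];E0.append((uu,244.5+np.argmax(np.diff(col))))
P=np.array([plane("top",e,.012)[:2] for e in E0]);vx,vy,_,_=cv2.fitLine(P.astype(np.float32),cv2.DIST_HUBER,0,1e-4,1e-4).ravel()
print("tesla y dir deg",np.degrees(np.arctan2(vy,vx)))
E
```

```text
top 0 (np.float64(394.140625), np.float64(234.04513888888889)) [ 0.5184 -0.2542  0.087 ]
top f (np.float64(394.1327731092437), np.float64(234.0420168067227)) [ 0.5184 -0.2542  0.087 ]
side 0 (np.float64(324.5416666666667), np.float64(166.25)) [ 0.5188 -0.2497  0.087 ]
side f (np.float64(324.42857142857144), np.float64(166.32142857142858)) [ 0.519  -0.2492  0.087 ]
[ 0.5192 -0.2548  0.0844]
top [158.569  225.7931] [156 220   6  13  58] [0.5414 0.3396 0.05  ]
side [238.2898 374.6041] [225 367  28  17 245] [0.542  0.3405 0.05  ]
[0.5419 0.3399 0.0492]
tesla y dir deg 80.17977
```

Call:
play_rows:
  series:
    - {"tx": 0.7, "ty": 0.3, "tz": 0, "twist": 0}
    - {"tx": 0.93, "ty": 0.39, "tz": 0, "twist": 0}
    - {"tx": 0.93, "ty": 0.39, "tz": 0, "twist": 0}
    - {"tx": 0.93, "ty": 0.39, "tz": 0, "twist": 0}
    - {"tx": 0.93, "ty": 0.39, "tz": 0, "twist": 0}

```text
clock: 9.9
tcp_pos: [0.4716, 0.2265, 0.2621]
eef_rot: [3.141, -0.001, 1.415]
contact_force: [-0.1, -0.8, -0.1]
width: 0.999
grip_force: 0.0
```

Call:
play_rows:
  series:
    - {"tx": 0.93, "ty": 0.39, "tz": 0, "twist": 0}
    - {"tx": 0.93, "ty": 0.39, "tz": 0, "twist": 0}
    - {"tx": 0.93, "ty": 0.39, "tz": 0, "twist": 0}
    - {"tx": 0.43, "ty": 0.19, "tz": 0, "twist": 0}
    - {"tx": 0, "ty": 0, "tz": 0, "twist": 0}

```text
clock: 10.4
tcp_pos: [0.5454, 0.3459, 0.2615]
eef_rot: [3.141, -0.001, 1.416]
contact_force: [0.2, 0.6, -0.0]
width: 1.0
grip_force: 0.0
```

```bash
python3 -c "
from h import *
go(.541,.3398,.1,81)"
```

```text
t 10.4 tcp [0.5454 0.3459 0.2615] rpy [ 1.7995e+02 -8.0000e-02  8.1150e+01] F [ 0.2  0.6 -0. ] w 1.0 g 0.0
units tx ty tz [-0.17 -0.09  4.04] twist 0.02
```

Call:
play_rows:
  series:
    - {"tx": -0.17, "ty": -0.09, "tz": 0.6, "twist": 0}
    - {"tx": 0, "ty": 0, "tz": 0.9, "twist": 0}
    - {"tx": 0, "ty": 0, "tz": 0.9, "twist": 0}
    - {"tx": 0, "ty": 0, "tz": 0.6, "twist": 0}
    - {"tx": 0, "ty": 0, "tz": 0.3, "twist": 0}

```text
clock: 10.9
tcp_pos: [0.5381, 0.3355, 0.1275]
eef_rot: [-3.139, 0.002, 1.414]
contact_force: [0.4, -0.7, 0.3]
width: 0.999
grip_force: 0.0
```

```bash
python3 -c "
from h import *
go(.541,.3398,.1,81)
go(.541,.3398,.1,81)
s=snapshot('side')[:,:,::-1]
cv2.imwrite('pics/k3.png',crop(s,190,270,130,130,4))"
```

```text
t 10.9 tcp [0.5381 0.3355 0.1275] rpy [-1.7984e+02  1.4000e-01  8.1020e+01] F [ 0.4 -0.7  0.3] w 0.999 g 0.0
units tx ty tz [0.12 0.06 0.69] twist 0.0
t 10.9 tcp [0.5381 0.3355 0.1275] rpy [-1.7984e+02  1.4000e-01  8.1020e+01] F [ 0.4 -0.7  0.3] w 0.999 g 0.0
units tx ty tz [0.12 0.06 0.69] twist 0.0
```

View pics/k3.png

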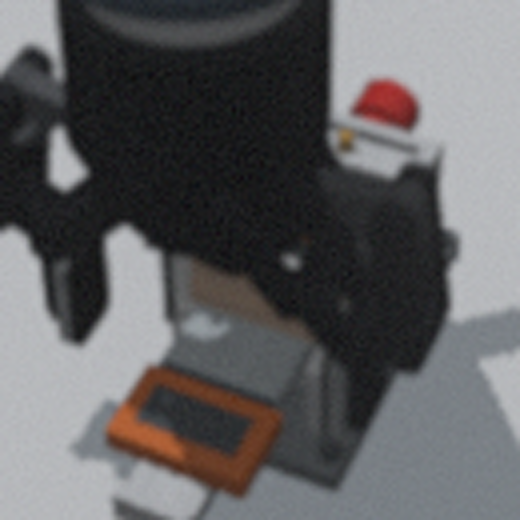

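The fingers hang either side of the block, which is at about (195,428) in the crop. Finishing the descent.

Call:
play_rows:
  series:
    - {"tx": 0, "ty": 0, "tz": 0.4, "twist": 0}
    - {"tx": 0, "ty": 0, "tz": 0.29, "twist": 0}
    - {"tx": 0, "ty": 0, "tz": 0, "twist": 0}
    - {"tx": 0, "ty": 0, "tz": 0, "twist": 0}

```text
clock: 11.35
tcp_pos: [0.5396, 0.3363, 0.1025]
eef_rot: [3.141, -0.0, 1.414]
contact_force: [-1.2, 1.0, 0.6]
width: 1.001
grip_force: 0.0
```

```bash
python3 -c "
from h import *
go(.541,.3398,.1,81)"
```

```text
t 11.35 tcp [0.5396 0.3363 0.1025] rpy [ 1.7999e+02 -1.0000e-02  8.1020e+01] F [-1.2  1.   0.6] w 1.001 g 0.0
units tx ty tz [0.09 0.02 0.06] twist 0.0
```

Settled now, so I'll correct by 3.5 mm along x, drop 2.5 mm, and close.

Call:
play_rows:
  series:
    - {"tx": 0.09, "ty": 0.02, "tz": 0.06, "twist": 0}
    - {"tx": 0, "ty": 0, "tz": 0, "twist": 0}
    - {"tx": 0, "ty": 0, "tz": 0, "twist": 0}

```text
clock: 11.65
tcp_pos: [0.541, 0.3399, 0.1003]
eef_rot: [3.141, -0.0, 1.414]
contact_force: [0.3, -0.2, 0.8]
width: 0.996
grip_force: 0.0
```

Call:
play_rows:
  series:
    - {"tx": 0, "ty": 0, "tz": 0, "twist": 0}
    - {"tx": 0, "ty": 0, "tz": 0, "twist": 0}
    - {"tx": 0, "ty": 0, "tz": 0, "twist": 0}
    - {"tx": 0, "ty": 0, "tz": 0, "twist": 0}
    - {"tx": 0, "ty": 0, "tz": 0, "twist": 0}
  claw: -1
  squeeze: 40

```text
clock: 12.15
tcp_pos: [0.5409, 0.3397, 0.1002]
eef_rot: [3.141, -0.0, 1.414]
contact_force: [-0.8, -0.1, 4.7]
width: 0.574
grip_force: 41.8
```

```bash
python3 -c "
from h import *
go(.541,.3398,.1,81)"
```

```text
t 12.15 tcp [0.5409 0.3397 0.1002] rpy [ 1.7999e+02 -1.0000e-02  8.1010e+01] F [-0.8 -0.1  4.7] w 0.574 g 41.8
units tx ty tz [0.   0.   0.01] twist 0.0
```

Call:
play_rows:
  series:
    - {"tx": 0, "ty": 0, "tz": -0.1, "twist": 0}
    - {"tx": 0, "ty": 0, "tz": -0.3, "twist": 0}
    - {"tx": 0, "ty": 0, "tz": -0.6, "twist": 0}
    - {"tx": 0, "ty": 0, "tz": -0.8, "twist": 0}
    - {"tx": 0, "ty": 0, "tz": -0.8, "twist": 0}
  squeeze: 60

```text
clock: 12.65
tcp_pos: [0.5405, 0.3394, 0.2053]
eef_rot: [-3.141, 0.001, 1.414]
contact_force: [0.2, 0.1, -1.1]
width: 0.57
grip_force: 62.2
```

Call:
play_rows:
  series:
    - {"tx": 0, "ty": 0, "tz": -0.8, "twist": 0}
    - {"tx": 0, "ty": 0, "tz": -0.8, "twist": 0}
    - {"tx": 0, "ty": 0, "tz": -0.7, "twist": 0}
    - {"tx": 0, "ty": 0, "tz": -0.4, "twist": 0}
    - {"tx": 0, "ty": 0, "tz": 0, "twist": 0}

```text
clock: 13.15
tcp_pos: [0.5416, 0.3401, 0.3153]
eef_rot: [3.138, -0.003, 1.414]
contact_force: [0.5, -0.3, -1.3]
width: 0.571
grip_force: 62.2
```

Call:
play_rows:
  series:
    - {"tx": 0, "ty": 0, "tz": 0, "twist": 0.5}
    - {"tx": 0, "ty": 0, "tz": 0, "twist": 0.8}
    - {"tx": 0, "ty": 0, "tz": 0, "twist": 0.8}
    - {"tx": 0, "ty": 0, "tz": 0, "twist": 0.8}
    - {"tx": 0, "ty": 0, "tz": 0, "twist": 0.8}

```text
clock: 13.65
tcp_pos: [0.5402, 0.3392, 0.3106]
eef_rot: [-3.141, 0.002, 0.966]
contact_force: [-0.2, 0.3, 0.3]
width: 0.572
grip_force: 62.2
```

Call:
play_rows:
  series:
    - {"tx": 0, "ty": 0, "tz": 0, "twist": 0.8}
    - {"tx": 0, "ty": 0, "tz": 0, "twist": 0.8}
    - {"tx": 0, "ty": 0, "tz": 0, "twist": 0.8}
    - {"tx": 0, "ty": 0, "tz": 0, "twist": 0.8}
    - {"tx": 0, "ty": 0, "tz": 0, "twist": 0.8}

```text
clock: 14.15
tcp_pos: [0.5402, 0.3392, 0.3106]
eef_rot: [3.141, 0.002, 0.486]
contact_force: [0.5, 0.6, -1.5]
width: 0.572
grip_force: 62.2
```

Call:
play_rows:
  series:
    - {"tx": 0, "ty": 0, "tz": 0, "twist": 0.8}
    - {"tx": 0, "ty": 0, "tz": 0, "twist": 0.8}
    - {"tx": 0, "ty": 0, "tz": 0, "twist": 0.8}
    - {"tx": 0, "ty": 0, "tz": 0, "twist": 0.8}
    - {"tx": 0, "ty": 0, "tz": 0, "twist": 0.8}

```text
clock: 14.65
tcp_pos: [0.5402, 0.3392, 0.3106]
eef_rot: [3.14, 0.002, 0.006]
contact_force: [-0.8, -0.8, -0.6]
width: 0.573
grip_force: 62.2
```

Call:
play_rows:
  series:
    - {"tx": 0, "ty": 0, "tz": 0, "twist": 0.8}
    - {"tx": 0, "ty": 0, "tz": 0, "twist": 0.63}
    - {"tx": 0, "ty": 0, "tz": 0, "twist": 0}

```text
clock: 14.95
tcp_pos: [0.5402, 0.3393, 0.3107]
eef_rot: [3.14, 0.001, -0.163]
contact_force: [0.3, 0.5, -0.5]
width: 0.571
grip_force: 62.2
```

```bash
python3 -c "
from h import *
go(.5187,-.2535,.3,-9.3)"
```

```text
t 14.95 tcp [0.5402 0.3393 0.3107] rpy [ 1.7993e+02  8.0000e-02 -9.3200e+00] F [ 0.3  0.5 -0.5] w 0.571 g 62.2
units tx ty tz [ 1.87 14.71  0.28] twist -0.0
```

Call:
play_rows:
  series:
    - {"tx": 0.05, "ty": 0.4, "tz": 0, "twist": 0}
    - {"tx": 0.09, "ty": 0.7, "tz": 0, "twist": 0}
    - {"tx": 0.1, "ty": 0.8, "tz": 0, "twist": 0}
    - {"tx": 0.1, "ty": 0.8, "tz": 0, "twist": 0}
    - {"tx": 0.1, "ty": 0.8, "tz": 0, "twist": 0}

```text
clock: 15.45
tcp_pos: [0.5349, 0.1965, 0.3114]
eef_rot: [3.141, 0.001, -0.159]
contact_force: [0.0, -0.4, 0.2]
width: 0.575
grip_force: 62.2
```

Call:
play_rows:
  series:
    - {"tx": 0.1, "ty": 0.8, "tz": 0, "twist": 0}
    - {"tx": 0.1, "ty": 0.8, "tz": 0, "twist": 0}
    - {"tx": 0.1, "ty": 0.8, "tz": 0, "twist": 0}
    - {"tx": 0.1, "ty": 0.8, "tz": 0, "twist": 0}
    - {"tx": 0.1, "ty": 0.8, "tz": 0, "twist": 0}

```text
clock: 15.95
tcp_pos: [0.5287, 0.0355, 0.3116]
eef_rot: [3.141, 0.0, -0.159]
contact_force: [-0.2, -0.3, -1.3]
width: 0.567
grip_force: 62.2
```

Call:
play_rows:
  series:
    - {"tx": 0.1, "ty": 0.8, "tz": 0, "twist": 0}
    - {"tx": 0.1, "ty": 0.8, "tz": 0, "twist": 0}
    - {"tx": 0.1, "ty": 0.8, "tz": 0, "twist": 0}
    - {"tx": 0.1, "ty": 0.8, "tz": 0, "twist": 0}
    - {"tx": 0.1, "ty": 0.8, "tz": 0, "twist": 0}

```text
clock: 16.45
tcp_pos: [0.5225, -0.1255, 0.3116]
eef_rot: [3.141, 0.001, -0.16]
contact_force: [0.4, -0.3, -0.8]
width: 0.57
grip_force: 62.2
```

Call:
play_rows:
  series:
    - {"tx": 0.1, "ty": 0.8, "tz": 0, "twist": 0}
    - {"tx": 0.1, "ty": 0.8, "tz": 0, "twist": 0}
    - {"tx": 0.1, "ty": 0.6, "tz": 0, "twist": 0}
    - {"tx": 0.03, "ty": 0.3, "tz": 0, "twist": 0}
    - {"tx": 0, "ty": 0, "tz": 0, "twist": 0}

```text
clock: 16.95
tcp_pos: [0.5198, -0.2257, 0.3115]
eef_rot: [3.142, 0.001, -0.163]
contact_force: [0.0, 0.3, -1.2]
width: 0.568
grip_force: 62.2
```

```bash
python3 -c "
from h import *
go(.5187,-.2535,.2,-9.3)"
```

```text
t 16.95 tcp [ 0.5198 -0.2257  0.3115] rpy [ 1.80e+02  3.00e-02 -9.31e+00] F [ 0.   0.3 -1.2] w 0.568 g 62.2
units tx ty tz [0.09 0.69 2.79] twist -0.0
```

Call:
play_rows:
  series:
    - {"tx": 0.06, "ty": 0.4, "tz": 0.2, "twist": 0}
    - {"tx": 0.03, "ty": 0.29, "tz": 0.6, "twist": 0}
    - {"tx": 0, "ty": 0, "tz": 0.8, "twist": 0}
    - {"tx": 0, "ty": 0, "tz": 0.6, "twist": 0}
    - {"tx": 0, "ty": 0, "tz": 0.4, "twist": 0}

```text
clock: 17.45
tcp_pos: [0.5187, -0.2514, 0.2055]
eef_rot: [-3.141, 0.003, -0.16]
contact_force: [-0.8, 0.6, -1.2]
width: 0.568
grip_force: 62.3
```

Call:
play_rows:
  series:
    - {"tx": 0, "ty": 0, "tz": 0.2, "twist": 0}
    - {"tx": 0, "ty": 0, "tz": 0, "twist": 0}
    - {"tx": 0, "ty": 0, "tz": 0, "twist": 0}
    - {"tx": 0, "ty": 0, "tz": 0, "twist": 0}

```text
clock: 17.85
tcp_pos: [0.5202, -0.2524, 0.2009]
eef_rot: [3.141, -0.002, -0.161]
contact_force: [0.1, -0.7, -1.1]
width: 0.572
grip_force: 62.3
```

```bash
python3 - <<'E'
from h import *
go(.5187,-.2535,.156,-9.3)
s=snapshot('side')[:,:,::-1];t=snapshot('top')[:,:,::-1]
cv2.imwrite('pics/side9.png',s)
cv2.imwrite('pics/k4.png',np.hstack([crop(s,280,110,90,100,4.2),crop(t,350,180,90,100,4.2)]))
E
```

```text
t 17.85 tcp [ 0.5202 -0.2524  0.2009] rpy [ 1.7997e+02 -1.0000e-01 -9.2400e+00] F [ 0.1 -0.7 -1.1] w 0.572 g 62.3
units tx ty tz [-0.04  0.03  1.12] twist 0.01
```

View pics/k4.png

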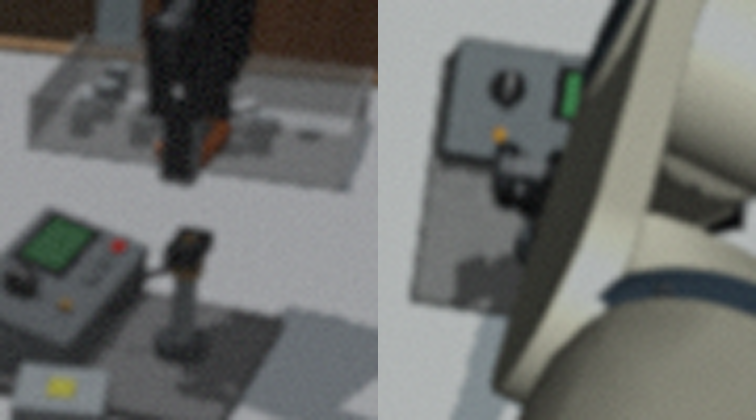

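The block is held level above the head, with the near finger at (178,165) and the head at (190,243) in the side crop. I'll descend slowly, stopping just above the final height.

Call:
play_rows:
  series:
    - {"tx": -0.03, "ty": 0.03, "tz": 0.3, "twist": 0}
    - {"tx": 0, "ty": 0, "tz": 0.3, "twist": 0}
    - {"tx": 0, "ty": 0, "tz": 0.3, "twist": 0}
    - {"tx": 0, "ty": 0, "tz": 0.1, "twist": 0}
    - {"tx": 0, "ty": 0, "tz": 0, "twist": 0}

```text
clock: 18.45
tcp_pos: [0.5177, -0.253, 0.1586]
eef_rot: [-3.141, 0.002, -0.162]
contact_force: [0.1, -0.8, -1.1]
width: 0.573
grip_force: 62.3
```

Call:
play_rows:
  series:
    - {"tx": 0, "ty": 0, "tz": 0, "twist": 0}
    - {"tx": 0, "ty": 0, "tz": 0, "twist": 0}
    - {"tx": 0, "ty": 0, "tz": 0, "twist": 0}

```text
clock: 18.75
tcp_pos: [0.5185, -0.2534, 0.1603]
eef_rot: [3.141, -0.001, -0.162]
contact_force: [0.6, -0.6, -0.2]
width: 0.568
grip_force: 62.3
```

```bash
python3 - <<'E'
from h import *
go(.5187,-.2535,.156,-9.3)
s=snapshot('side')[:,:,::-1]
cv2.imwrite('pics/side10.png',s)
# expected projections: block corners, at bottom z=TCP-.060
P=read_state()["tcp_pos"];a=np.radians(-9.3);X=np.array([np.cos(a),np.sin(a),0]);Y=np.array([-np.sin(a),np.cos(a),0])
b=P-[0,0,.0602]
for z in(0,.01):print("block +y end",proj("side",[b+sx*.015*X+.025*Y+[0,0,z] for sx in(-1,1)]).round(1).tolist(),"-y",proj("side",[b+sx*.015*X-.025*Y+[0,0,z] for sx in(-1,1)]).round(1).tolist())
h=np.array([.5187,-.2535,.086]);print("head",proj("side",[h+i*.01*X+j*.018*Y for i,j in((-1,1),(1,1),(1,-1),(-1,-1))]).round(1).tolist())
cv2.imwrite('pics/k5.png',crop(s,295,130,60,50,12))
E
```

```text
t 18.75 tcp [ 0.5185 -0.2534  0.1603] rpy [ 1.7999e+02 -5.0000e-02 -9.2600e+00] F [ 0.6 -0.6 -0.2] w 0.568 g 62.3
units tx ty tz [0.   0.   0.11] twist 0.01
block +y end [[328.2, 165.7], [316.0, 163.4]] -y [[334.3, 157.9], [322.5, 155.8]]
block +y end [[328.6, 161.7], [316.3, 159.5]] -y [[334.7, 154.1], [322.8, 152.0]]
head [[326.5, 169.6], [318.5, 168.1], [323.1, 162.5], [331.0, 163.9]]
```

View pics/k5.png

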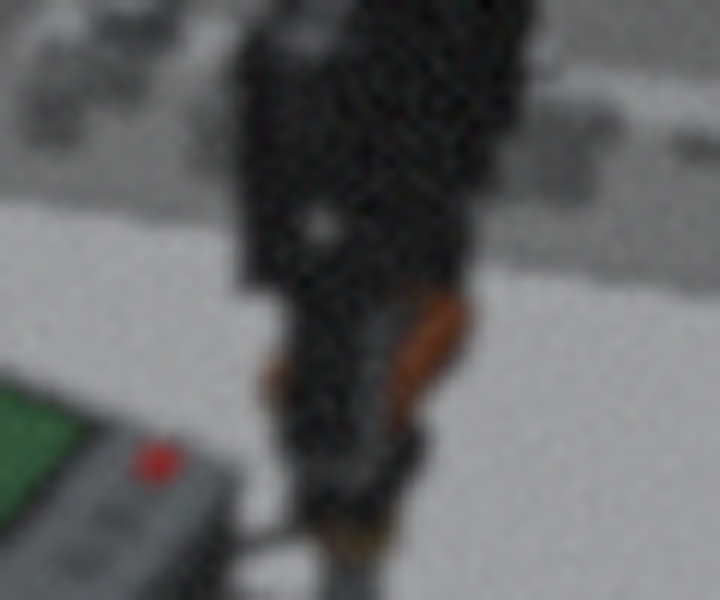

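The visible block edges match the predicted ones: lower near corner (328.3,164.6) against (328.2,165.7) predicted. The block is centred over the head, so I'll lower the last 4 mm.

Call:
play_rows:
  series:
    - {"tx": 0, "ty": 0, "tz": 0.06, "twist": 0}
    - {"tx": 0, "ty": 0, "tz": 0.05, "twist": 0}
    - {"tx": 0, "ty": 0, "tz": 0, "twist": 0}
    - {"tx": 0, "ty": 0, "tz": 0, "twist": 0}
    - {"tx": 0, "ty": 0, "tz": 0, "twist": 0}

```text
clock: 19.3
tcp_pos: [0.5183, -0.2533, 0.1555]
eef_rot: [-3.142, -0.0, -0.162]
contact_force: [-0.1, 0.3, -0.3]
width: 0.569
grip_force: 62.3
```

Call:
play_rows:
  series:
    - {"tx": 0, "ty": 0, "tz": 0, "twist": 0}
    - {"tx": 0, "ty": 0, "tz": 0, "twist": 0}
    - {"tx": 0, "ty": 0, "tz": 0, "twist": 0}
    - {"tx": 0, "ty": 0, "tz": 0, "twist": 0}
    - {"tx": 0, "ty": 0, "tz": 0, "twist": 0}

```text
clock: 19.8
tcp_pos: [0.5182, -0.2533, 0.1555]
eef_rot: [3.142, 0.0, -0.162]
contact_force: [0.0, 0.8, -0.7]
width: 0.572
grip_force: 62.3
```

```bash
python3 - <<'E'
from h import *
go(.5187,-.2535,.156,-9.3)
s=read_state();p=s["tcp_pos"]
if abs(p[2]-.156)<.0025 and np.linalg.norm(p[:2]-[.5187,-.2535])<.002 and np.abs(s["contact_force"]).max()<4: print(sign_off())
E
```

```text
t 19.8 tcp [ 0.5182 -0.2533  0.1555] rpy [180.     0.    -9.26] F [ 0.   0.8 -0.7] w 0.572 g 62.3
units tx ty tz [ 0.01  0.   -0.01] twist 0.01
the job is handed in; nothing more can be done
None
```

The job is handed in at 19.8 s: one block was fed out and is held still, level and lengthwise, centred over the sensor head to within my measurement error, with an estimated gap of about 1 cm and no contact force.

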